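# Clip the glue stick into the spring-jaw holder

### The arm

A 6-joint arm with a two-finger parallel gripper is mounted at the origin on a cart in front of the work surface, level with it; the furniture and walls round the work are solid. World frame = base frame: x ahead of the robot, y to its left, z up, the work surface at z = 0. Lengths are in mm, angles in degrees, forces in N, time in s.
With the tool pointing down it reaches from about 350 to 850 mm from the base axis. Payload 8.1 kg.
Tool frame: the origin (TCP) lies at the very end of the fingers, on their centre line; the grasp point (between the pads) lies 19 mm behind it; z points along the fingers, y is the line along which they close (so a half turn about z gives the same grasp; the last joint's range is limited). The gripper opens to 85 mm and grips with 20 to 120 N. Pads are 22 mm wide; open, the fingers measure 114 mm over their backs; the gripper's body (76 mm by 85 mm) begins 54 mm behind the grasp point. The pads swing forward as they close: fully open they stand 13 mm farther back than shut.
Start: joints at [69.821, 7.471, 85.268, -0, 87.261, -4.893], TCP at [158.165, 578.782, 231.292] pointing down, gripper open.
Joint ranges: [-169.43, 169.43], [-51.17, 129.36], [1.28, 143.12], [-76.62, 256.62], [0, 156.53], [-152.29, 152.29]. Speed limits (degrees/s): [136.94, 136.94, 159.86, 180, 180, 180].

### API

Orientations are given as [roll, pitch, yaw] about the fixed x, y, z axes, in that order (R = Rz(yaw) Ry(pitch) Rx(roll)).
In Python, from bench import * gives the robot as it stands.
- The arm moves only by the tool play_rows, never from a script. Its argument "increments" is a list of rows, each a list of 3 entries, a list of its own where there are three numbers: the gripper's target within -1 to 1 (fully open at 1, half-way at 0, shut at -1), then the shift along the tool's x, y, z in mm, then the turn about the tool's z in rad. A call has 1 to 12 rows; each row shifts and turns the commanded pose from where the row before left it, along the tool's axes as they then stand; what a row does not reach is not made up. A row lasts 1/12 s, in which the tool goes at most 41.7 mm and 7.16 degrees, less where a joint would pass 70% of its speed; a pose out of reach is approached as far as the arm can. A call is refused whole if a number of a shift passes 41.7 or a number of a turn 0.125, either way. A call with a gripper value outside its range is refused whole. The fingers move at their own pace and stop on an object; "force" is the grip in N (left out, the last holds). Time passes only in rows, so rows that do not move let the fingers close. It gives the time, the measured TCP pose, the force, the opening and the grip force at its end, in the units of the state.
- sense(): the state, without advancing time (a new reading comes with each control period).
- snapshot(name): name is "scene" or "top" or "wrist"; returns a dict with "color" (480x640x3 uint8, red, green, blue), "intrinsics" (3x3 intrinsics, pixels), "k1" (the pictures are not rectified: a ray, as slopes to the right and down, at radius r is drawn at 1 + k1 r^2 times it, then the intrinsics apply), "world_from_camera" (4x4, takes a point from camera to world coordinates). Camera axes: x right, y down, z forward; pixel columns grow to the right and rows downward; lengths in mm; the calibration is good to about 2 mm. A picture is of the moment at which its call begins. There is no depth.
- hand_in(): hands the job in; it is judged then, once.
Trained networks look in a picture, given as the dict that the camera call returned (one of the last four; its "shot" number tells which), for a name from the list of things; names that differ only in an ending like _2 or _b are one class to them, and where a whole thing is asked for, a point or a joint stands for the part that bears it (a point fixed in the world has none). Each returns a list of dicts, best first, with "p" (0 to 1); they miss things now and then, are a little off and sometimes report something else, mostly with a low value. They report only what shows in the picture. A call takes as long as a camera call. They do not tell look-alikes from the thing itself.
- find_in(query, picture): "xyz" ([x, y, z] in mm, in the coordinates of the camera as it stood for that picture, good to about 4 mm: the middle of the surface that is visible of it).
- regions_of(query, picture): "mask" (480x640 bool, what is visible of it).
- pinpoint(query, picture): "xyz" ([x, y, z] in mm, in the coordinates of the camera as it stood for that picture, good to about 4 mm: a listed point, or the origin of a listed thing).
The state is a dict: "time": time; "joint_pos": joint angles; "qd": joint speeds; "joint_efforts": joint torques, N m; "tool_pos": TCP position; "tcp_rot": TCP orientation; "ft_force": force on the tool from outside, world axes, zero at the start; "wrist_torque": the same for the moment, N m; "finger_gap": finger opening in mm; "grip_force": force on a finger pad.
Only numpy, scipy, OpenCV 4.12 (cv2) and the standard library are available. Lean on these libraries where they do the work, as an engineer would, in place of code of your own. Each camera call takes 0.05 s, during which the arm holds its last target. There are 200 camera calls.

### The job

Put the glue stick away upright in the spring-jaw holder on the desk: push the sprung jaw back with the stick, lower the stick between the jaw and the low front wall until it stands on the holder's base, and let go so that the jaw closes and clamps it against the wall.

Things in the scene. Friction and masses are not known exactly. Their poses are not given: they have to be found in the camera images.
- glue_stick: Glue stick standing upright on the desk or its thin mat, cap up: a round tube 25 mm in diameter and 88 mm tall, about 35 g. Origin: centre of its underside; z points up to the cap. Grasp it across its diameter in the upper 40 mm, so that the lower part stays free for the holder.
- holder: Grey spring-jaw holder fixed to the desk: metal base 120 x 74 x 6 mm on small feet, low front wall, taller sliding jaw behind it, low rear block. Origin under the base, 3 mm above the desk; x points from wall to rear block, roughly away from the robot, y left along the wall, z up. In this frame, mm: base x -45 to 75, wall x -32 to -20, top z 22, rear block x 58 to 70, top z 25.
- jaw_face (a point): Middle of the top edge of the jaw's flat front face, z = 46 mm in the holder's frame; the face is 36 mm wide and looks at the wall. Closed, it is at x = -12 mm there, 8 mm from the wall: too narrow for the stick. The jaw stands 24 mm higher than the wall, so a stick carried just above the wall meets the jaw's upper part and can push it back.
- jaw (a joint): Slide of the jaw along the holder's x in m: 0 closed, grows as it is pushed away from the front wall, 0.040 at the end stop. A spring closes it: 3 N at 0, 6 N at 0.017 (its value with the stick clamped), 10 N at 0.040.
- pocket (a point): Where the middle of the stick's underside belongs: on the base's upper face, at x = -7.5, y = 0, z = 6 mm in the holder's frame (axes as the holder's). Two guide rods along x, tops at z = 18 mm, leave the pocket 49 mm wide in y, so the stick may stand up to 12 mm off the middle.
There are look-alikes about, which are no part of the job. There is more than one size of the glue_stick; the job needs the smaller.

How it is judged (in metres and radians):
At the end, for the whole second after the job is handed in: The glue stick stands cap up and at rest on the holder's base (within 5 mm of it, tilt under 10 degrees), against the front wall (within 5.5 mm) and within 20 mm of the pocket's middle along the wall, with the jaw sprung back onto it (joint 0.011 to 0.023 m) (z of glue_stick in the frame of holder between 0.002 and 0.011 m and x of glue_stick in the frame of holder between -0.013 and -0.002 m and y of glue_stick in the frame of holder between -0.02 and 0.02 m and angle between glue_stick's own z axis and vertical below 0.175 rad and value of joint jaw between 0.011 and 0.023 m and linear speed of glue_stick below 0.02 m/s); the robot touches nothing.
It also fails if it takes over 35 s, if anything falls off the work surface, if the arm or the gripper's body presses on something with over 40 N, if the wrist force passes 120 N, or if a joint passes its speed limit or range.

## Working session

There is one attempt and no reset: what is moved stays moved. The work goes in short steps, Python scripts to look and compute and a tool call to move; the robot and the scene stay as the last step left them, time stands still between calls to the robot, and variables do not carry over. Pictures are saved under pics/ and viewed, at most 12 in all, crops included, and the job is handed in when it is done.

Besides the shell and the picture viewer there is one more tool, called after "Call:" by a JSON object that holds its "op" and its "data", one argument or row to a line. play_rows: Moves the arm, as the interface text tells. Its arguments: {"type":"object","properties":{"increments":{"type":"array","items":{"type":"array"}},"force":{"type":"number"}},"required":["increments"]}

```bash
mkdir -p pics; cat > h.py <<'E'
from bench import *
import numpy as np, cv2
def save(p,n): cv2.imwrite('pics/'+n,cv2.cvtColor(p['color'],cv2.COLOR_RGB2BGR))
def tw(p,x): return (np.array(p['world_from_camera'])@np.r_[x,1])[:3]
def px(p,X):
    c=(np.linalg.inv(np.array(p['world_from_camera']))@np.r_[X,1])[:3]; s=c[:2]/c[2]; s=s*(1+p['k1']*(s@s))
    return (np.array(p['intrinsics'])@np.r_[s,1])[:2]
def ray(p,uv):
    K=np.array(p['intrinsics']); d=(np.linalg.inv(K)@np.r_[uv,1])[:2]; s=d.copy()
    for _ in range(20): s=d/(1+p['k1']*(s@s))
    T=np.array(p['world_from_camera']); return T[:3,3],T[:3,:3]@np.r_[s,1]
def atz(p,uv,z):
    o,d=ray(p,uv); return o+d*(z-o[2])/d[2]
def tri(pts):
    A=np.zeros((3,3));b=np.zeros(3)
    for p,uv in pts:
        o,d=ray(p,uv); d=d/np.linalg.norm(d); M=np.eye(3)-np.outer(d,d);A+=M;b+=M@o
    return np.linalg.solve(A,b)
E
python3 - <<'E'
from h import *
np.set_printoptions(precision=1,suppress=True)
for n in ['scene','top']:
    p=snapshot(n); save(p,n+'1.png')
    print(n,np.array(p['world_from_camera'])[:3,3])
    for q in ['glue_stick','holder','jaw_face','pocket']:
        for d in pinpoint(q,p)[:5]: print(q,round(d['p'],2),tw(p,d['xyz']),px(p,tw(p,d['xyz'])))
print(sense())
E
```

```text
scene [ -25.8 -591.3  823.9]
glue_stick 0.96 [473.9 145.2   3.1] [277.3 211.2]
glue_stick 0.71 [413.2 139.4   0.7] [256.  227.3]
holder 0.85 [ 529.  -239.5    2.3] [435. 304.]
jaw_face 0.84 [ 513.2 -237.    46.7] [430.9 292.4]
pocket 0.61 [ 523.6 -237.6    9.7] [432.7 302.5]
top [323.5 -10.7 916.7]
glue_stick 0.8 [477.6 148.3   0.1] [238.5 237.5]
glue_stick 0.74 [411.8 138.7  -3.7] [242.9 274.6]
glue_stick 0.48 [ 519.9 -233.4   47.7] [459.3 210.5]
holder 0.57 [ 530.4 -239.1    5.1] [456.4 210.1]
jaw_face 0.7 [ 517.4 -233.5   46.5] [459.2 212.2]
pocket 0.95 [ 518.3 -237.6   12.8] [456.8 215.8]
{'time': 0.5, 'joint_pos': array([69.8,  7.5, 85.3, -0. , 87.3, -4.9]), 'qd': array([-0.1,  0.1, -0. ,  0.1,  0.1, -0. ]), 'joint_efforts': array([ -0. , -56.9, -50. ,  -0. ,   0. ,   0. ]), 'tool_pos': array([158.2, 578.8, 231.3]), 'tcp_rot': array([-180. ,    0. ,  164.7]), 'ft_force': array([-0.1, -0.3, -0.3]), 'wrist_torque': array([-0.,  0.,  0.]), 'grip_force': 0.0, 'finger_gap': 85.7062204083169}
```

View pics/scene1.png

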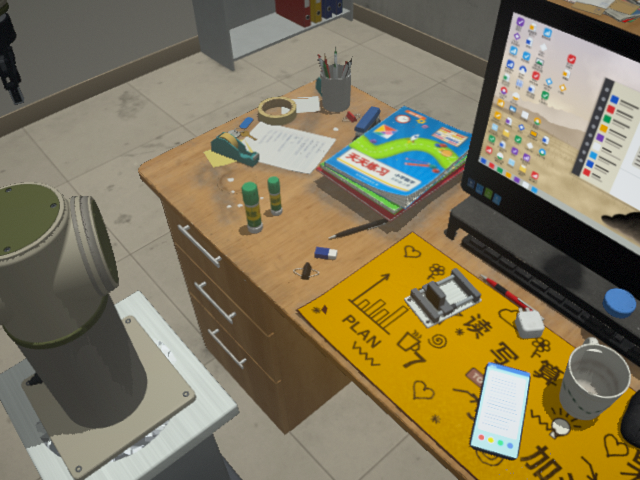

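View pics/top1.png

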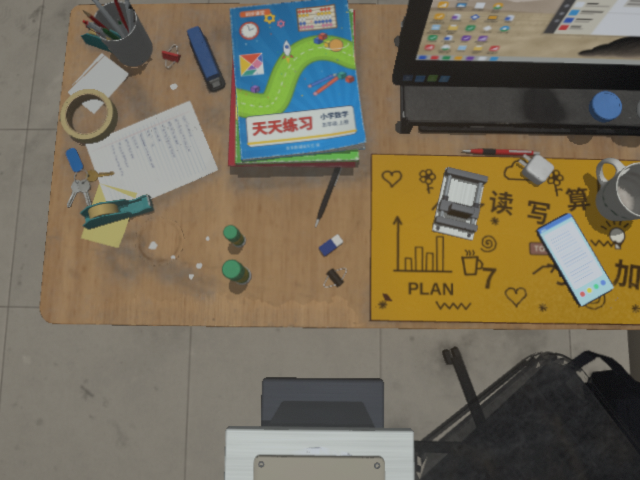

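The scene shows two green-capped glue sticks. One is at scene (254,205) / top (235,270) and looks bigger. The other is at scene (275,195) / top (233,234) and looks smaller. The holder is at scene (440,297) / top (460,205). I'll check the stick choice in a crop and measure both, along with the holder yaw.

```bash
python3 - <<'E'
from h import *
np.set_printoptions(precision=1,suppress=True)
s=snapshot('scene');t=snapshot('top')
for p,n in[(s,'s'),(t,'t')]:
    for d in regions_of('glue_stick',p)[:4]:
        m=d['mask'];v,u=np.nonzero(m);print(n,d['p'],u.min(),u.max(),v.min(),v.max(),m.sum())
a=cv2.resize(s['color'][165:240,230:300],None,fx=5.6,fy=5.6,interpolation=2)[:420,:392]
b=cv2.resize(t['color'][160:245,425:495],None,fx=5.6,fy=5.6,interpolation=2)[:420,:392]
cv2.imwrite('pics/crop1.png',np.hstack([a,b])[:,:,::-1])
for z in(0,88,105,):
  for uv in[(275,181),(250,186)]: print('scene cap px at z',z,uv,atz(s,uv,z))
  for uv in[(233,234),(235,270)]: print('top',z,uv,atz(t,uv,z))
E
```

```text
s 0.75 267 282 176 215 488
s 0.72 242 261 182 232 728
t 0.68 223 245 225 247 321
t 0.63 223 250 260 283 459
scene cap px at z 0 (275, 181) [533.6 229.1   0. ]
scene cap px at z 0 (250, 186) [482.5 253.9   0. ]
top 0 (233, 234) [483.7 158.5   0. ]
top 0 (235, 270) [419.5 152.4   0. ]
scene cap px at z 88 (275, 181) [473.8 141.5  88. ]
scene cap px at z 88 (250, 186) [428.2 163.7  88. ]
top 88 (233, 234) [468.4 142.2  88. ]
top 88 (235, 270) [410.3 136.8  88. ]
scene cap px at z 105 (275, 181) [462.3 124.6 105. ]
scene cap px at z 105 (250, 186) [417.7 146.2 105. ]
top 105 (233, 234) [465.4 139.1 105. ]
top 105 (235, 270) [408.5 133.7 105. ]
```

View pics/crop1.png

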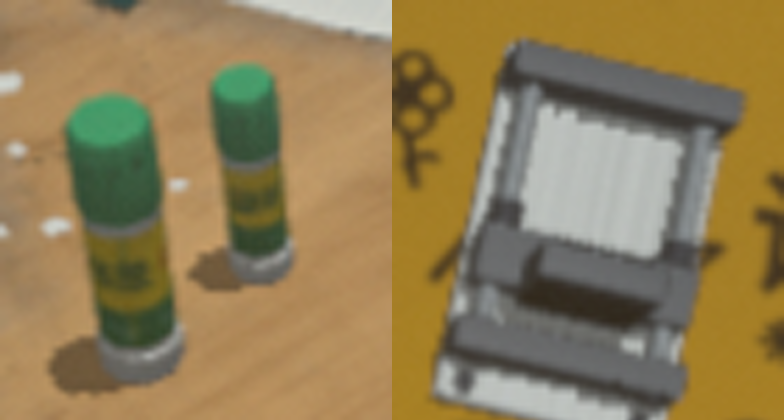

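The small stick is the far one, at top (233,234), about (470,142); its cap rays agree at z≈88. The large one, at top (235,270), is the look-alike. Holder yaw is about -13°. I'm moving towards the stick.

Call:
{"op": "play_rows", "data": {
  "increments": [
    [1,[-30,-24,0],0],
    [1,[-30,-24,0],0],
    [1,[-30,-24,0],0],
    [1,[-30,-24,0],0],
    [1,[-30,-24,0],0],
    [1,[-30,-24,0],0],
    [1,[-30,-24,0],0],
    [1,[-30,-24,0],0],
    [1,[-30,-24,0],0],
    [1,[-30,-24,0],0],
    [1,[-30,-24,0],0],
    [1,[-30,-24,0],0]
  ],
  "force": 80
}}

```text
time: 1.7
tool_pos: [430.4, 204.4, 231.7]
tcp_rot: [180.0, 0.0, 164.7]
ft_force: [0.5, 0.0, -0.5]
finger_gap: 85.4
grip_force: 0.0
```

```bash
python3 - <<'E'
from h import *
np.set_printoptions(precision=1,suppress=True)
p=snapshot('wrist'); save(p,'w1.png'); s=sense(); print(s['time'],s['tool_pos'],s['tcp_rot'])
print(np.array(p['world_from_camera']))
P={}
for n in ['wrist','top','scene']:
    q=p if n=='wrist' else snapshot(n)
    for d in regions_of('glue_stick',q)[:3]:
        v,u=np.nonzero(d['mask']);print(n,d['p'],u.min(),u.max(),v.min(),v.max())
    for d in pinpoint('glue_stick',q)[:3]: print(n,d['p'],tw(q,d['xyz']))
print(px(p,[470,142,88]),px(p,[470,142,0]))
E
```

```text
1.75 [433.9 199.1 231.6] [-179.9    0.2  164.5]
[[  0.3   0.9   0.3 360.4]
 [  1.   -0.3  -0.1 223.6]
 [ -0.    0.3  -1.  372.9]
 [  0.    0.    0.    1. ]]
wrist 0.92 252 289 243 301
wrist 0.85 204 265 184 247
wrist 0.75 [475.  146.4  -1.1]
wrist 0.69 [411.3 134.5  -0.5]
top 0.91 223 246 225 247
top 0.66 222 251 260 284
top 0.42 439 479 196 219
top 0.85 [412.1 137.4   0.1]
top 0.68 [475.  146.3  -2.9]
scene 0.89 267 282 176 215
scene 0.78 242 261 182 232
scene 0.88 [410.2 137.7   1.5]
scene 0.6 [473.  147.4   1.1]
[259.3 286.9] [272.2 252. ]
```

View pics/w1.png

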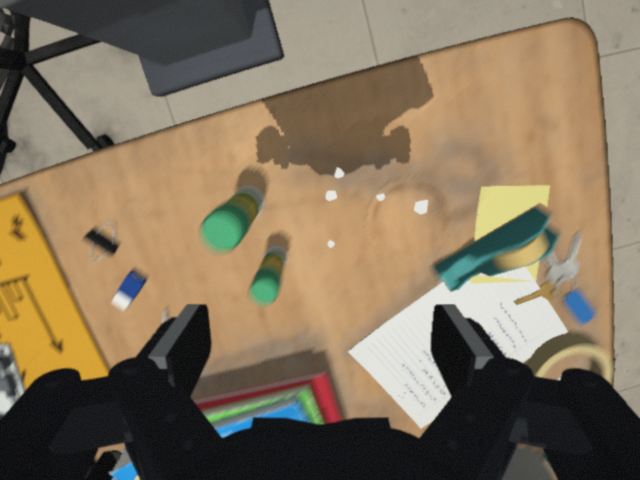

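The wrist view shows the small stick's cap at (266,288) and the large one's at (228,228). I'll refine the position from the cap.

```bash
python3 - <<'E'
from h import *
np.set_printoptions(precision=1,suppress=True)
P={n:snapshot(n) for n in ['wrist','top','scene']}
print(atz(P['wrist'],(266,288),88))
for n,p in P.items():
    im=cv2.cvtColor(p['color'],cv2.COLOR_RGB2HSV)
    for d in regions_of('glue_stick',p)[:2]:
        m=d['mask']&(im[...,0]>60)&(im[...,0]<90)&(im[...,1]>120)
        v,u=np.nonzero(m); v2,u2=np.nonzero(d['mask']); print(n,u.mean(),v.mean(),u2.mean(),v2.mean(),atz(p,(u2.mean(),v2.mean()),44))
print(tri([(P['wrist'],(266,288)),(P['scene'],(274.5,180))]),sense()['tool_pos'])
E
```

```text
[470.7 150.   88. ]
wrist 265.63916256157637 283.7081280788177 268.375 275.90725806451616 [476.8 144.1  44. ]
wrist 225.99703966844285 224.83599763173476 231.77931596091204 219.2402280130293 [416.4 128.8  44. ]
top 229.34285714285716 268.35714285714283 235.82954545454547 271.3454545454546 [412.6 143.1  44. ]
top 227.7058823529412 233.05882352941177 234.31858407079645 235.75221238938053 [473.1 148.   44. ]
scene 248.97802197802199 186.83516483516485 251.8483063328424 206.79086892488954 [419.6 154.   44. ]
scene 272.84090909090907 179.9318181818182 274.3063063063063 195.3581081081081 [474.3 150.2  44. ]
[474.9 148.2  83.9] [429.3 206.4 231.3]
```

Call:
{"op": "play_rows", "data": {
  "increments": [
    [1,[-20,-15,0],0],
    [1,[-20,-15,0],0],
    [1,[-17.7,-14.3,0],0],
    [1,[0,0,30],0],
    [1,[0,0,30],0],
    [1,[0,0,30],0],
    [1,[0,0,0],0],
    [1,[0,0,0],0]
  ]
}}

```text
time: 3.12
tool_pos: [471.9, 147.8, 139.9]
tcp_rot: [-179.9, -0.2, 164.7]
ft_force: [-0.0, 0.8, -0.0]
finger_gap: 85.5
grip_force: 0.0
```

```bash
python3 - <<'E'
from h import *
np.set_printoptions(precision=1,suppress=True)
p=snapshot('wrist'); save(p,'w2.png'); s=sense(); print(s['time'],s['tool_pos'],s['tcp_rot'])
for d in regions_of('glue_stick',p)[:3]:
        v,u=np.nonzero(d['mask']);print(d['p'],u.min(),u.max(),v.min(),v.max())
for d in pinpoint('glue_stick',p)[:3]: print(d['p'],tw(p,d['xyz']))
print(px(p,[473.5,148,88]),px(p,[473.5,148,0]))
E
```

```text
3.1667 [473.5 148.2 142.1] [-180.    -0.   164.7]
0.96 229 307 127 196
0.74 298 340 211 285
0.58 [412.3 138.4  -0.6]
[321.5 266.6] [321.4 225.7]
```

View pics/w2.png

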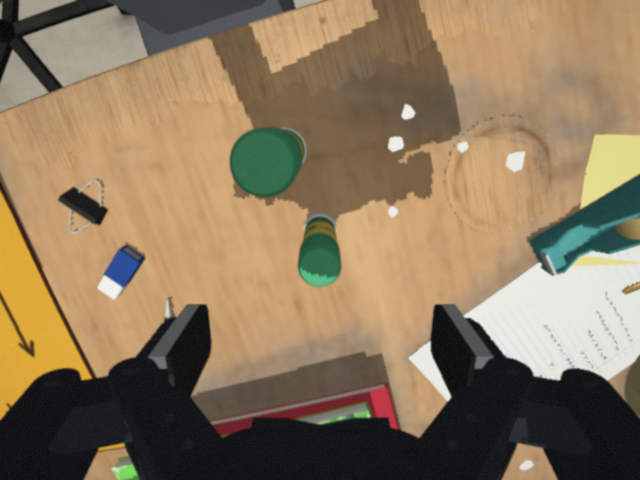

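The stick's cap is at (320,263) against a predicted (321,267), so it is centred between the fingers. Lowering and grasping.

Call:
{"op": "play_rows", "data": {
  "increments": [
    [1,[0,0,30],0],
    [1,[0,0,30],0],
    [1,[0,0,24],0],
    [1,[0,0,10],0],
    [-1,[0,0,0],0],
    [-1,[0,0,0],0],
    [-1,[0,0,0],0],
    [-1,[0,0,0],0],
    [-1,[0,0,0],0],
    [-1,[0,0,0],0],
    [-1,[0,0,0],0],
    [-1,[0,0,0],0]
  ],
  "force": 80
}}

```text
time: 4.27
tool_pos: [474.9, 148.4, 49.0]
tcp_rot: [179.9, 0.1, 164.7]
ft_force: [0.0, -0.6, 7.1]
finger_gap: 22.5
grip_force: 78.5
```

Call:
{"op": "play_rows", "data": {
  "increments": [
    [-1,[0,0,-30],0],
    [-1,[0,0,-40],0],
    [-1,[0,0,-40],0],
    [-1,[0,0,-10],0.125],
    [-1,[0,0,0],0.125],
    [-1,[0,0,0],0.125],
    [-1,[0,0,0],0.125],
    [-1,[0,0,0],0.125],
    [-1,[0,0,0],0.125],
    [-1,[0,0,0],0.125],
    [-1,[0,0,0],0.125],
    [-1,[0,0,0],0.125]
  ]
}}

```text
time: 5.27
tool_pos: [473.5, 148.1, 167.6]
tcp_rot: [180.0, -0.0, 99.9]
ft_force: [-1.0, -0.6, -0.6]
finger_gap: 22.5
grip_force: 78.9
```

Call:
{"op": "play_rows", "data": {
  "increments": [
    [-1,[0,0,0],0.125],
    [-1,[0,0,0],0.125],
    [-1,[0,0,0],0.125],
    [-1,[0,0,0],0.04],
    [-1,[0,0,0],0],
    [-1,[0,0,0],0]
  ]
}}

```text
time: 5.77
tool_pos: [473.5, 148.1, 167.5]
tcp_rot: [180.0, -0.0, 76.6]
ft_force: [-0.6, 0.7, -0.4]
finger_gap: 22.9
grip_force: 78.9
```

Call:
{"op": "play_rows", "data": {
  "increments": [
    [-1,[-20,5,0],0],
    [-1,[-30,7,0],0],
    [-1,[-33,8,0],0],
    [-1,[-33,8,0],0],
    [-1,[-33,8,0],0],
    [-1,[-33,8,0],0],
    [-1,[-33,8,0],0],
    [-1,[-33,8,0],0],
    [-1,[-33,8,0],0],
    [-1,[-33,8,0],0],
    [-1,[-30,6,0],0],
    [-1,[-19,3,0],0]
  ]
}}

```text
time: 6.77
tool_pos: [470.9, -227.7, 167.5]
tcp_rot: [180.0, 0.1, 76.5]
ft_force: [0.1, 0.1, -0.5]
finger_gap: 22.8
grip_force: 78.9
```

```bash
python3 - <<'E'
from h import *
np.set_printoptions(precision=1,suppress=True)
p=snapshot('wrist'); save(p,'w3.png'); s=sense(); print(s['time'],s['tool_pos'],s['tcp_rot'],s['finger_gap'])
for n in ['wrist','scene','top']:
  q=p if n=='wrist' else snapshot(n)
  for k in ['holder','jaw_face','pocket','glue_stick']:
    for d in pinpoint(k,q)[:3]: print(n,k,d['p'],tw(q,d['xyz']),px(q,tw(q,d['xyz'])))
c,sn=np.cos(np.radians(-13.4)),np.sin(np.radians(-13.4))
H=lambda x,y,z: np.array([530+c*x-sn*y,-239+sn*x+c*y,z+3])
im=p['color'].copy()
for X in [(-32,31,22),(-32,-31,22),(-20,31,22),(-20,-31,22),(58,37,25),(58,-37,25),(70,37,25),(70,-37,25),(-12,18,46),(-12,-18,46),(-45,37,6),(-45,-37,6),(75,37,6),(75,-37,6)]:
    u=px(p,H(*X)); cv2.circle(im,tuple(int(round(a)) for a in u),2,(255,0,0),-1)
cv2.imwrite('pics/w3.png',im[:,:,::-1])
E
```

```text
6.8167 [ 470.5 -229.9  167.6] [180.    0.1  76.4] 22.811076260919126
wrist holder 0.67 [ 525.6 -244.1   -1.2] [386.2 219.9]
wrist jaw_face 0.92 [ 517.2 -239.1   46.6] [384.6 231.9]
wrist pocket 0.64 [ 521.3 -236.3    7.1] [380.9 214.5]
wrist glue_stick 0.96 [ 473.4 -221.6  121.1] [319.5 258.2]
wrist glue_stick 0.65 [ 517.4 -239.6   50.2] [385.8 233.9]
scene holder 0.88 [ 527.3 -236.5    0.7] [433.  304.1]
scene jaw_face 0.84 [ 512.3 -235.8   45.7] [430.  292.6]
scene pocket 0.88 [ 522.7 -237.2    8.8] [432.1 302.9]
scene glue_stick 0.84 [ 475.7 -222.8  124.1] [414.2 269.5]
top holder 0.95 [ 528.9 -239.2    5.4] [456.5 210.8]
top jaw_face 0.84 [ 513.8 -233.9   45.9] [459.4 214.3]
top pocket 0.64 [ 522.1 -235.9    7.7] [455.1 214.3]
top glue_stick 0.78 [409.  138.8   0.2] [242.5 276. ]
```

View pics/w3.png

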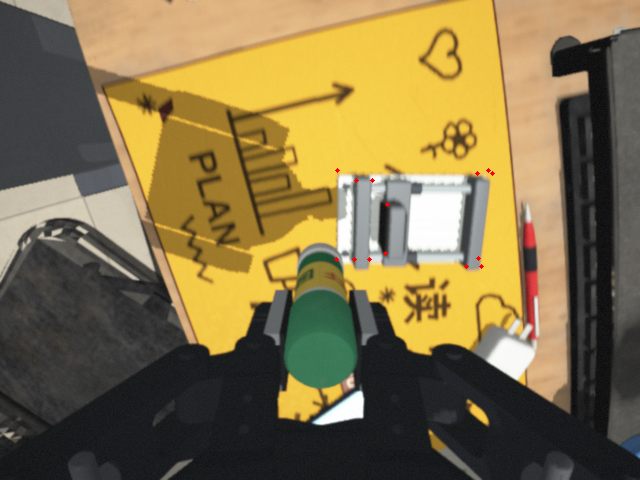

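The wrist view shows the holder aligned with my model (wall at columns 355–372, jaw face at about column 388), only about 5 px lower in the image. The stick is held centred at (320,330). I'll go down in front of the jaw, above the wall.

Call:
{"op": "play_rows", "data": {
  "increments": [
    [-1,[-2,9,30],0],
    [-1,[0,9,30],0],
    [-1,[0,1,20],0],
    [-1,[0,0,10],0],
    [-1,[0,0,0],0],
    [-1,[0,0,0],0],
    [-1,[0,0,0],0]
  ]
}}

```text
time: 8.1
tool_pos: [489.8, -231.4, 78.3]
tcp_rot: [179.9, 0.0, 76.5]
ft_force: [-0.5, -0.8, 0.5]
finger_gap: 22.7
grip_force: 79.3
```

```bash
python3 - <<'E'
from h import *
np.set_printoptions(precision=1,suppress=True)
p=snapshot('wrist'); save(p,'w4.png'); s=sense(); print(s['time'],s['tool_pos'],s['tcp_rot'],s['ft_force'])
q=snapshot('scene')
for n,r in [('wrist',p),('scene',q)]:
  for k in ['holder','jaw_face','pocket','glue_stick']:
    for d in pinpoint(k,r)[:2]: print(n,k,d['p'],tw(r,d['xyz']))
b=cv2.resize(q['color'][220:330,375:495],None,fx=5,fy=5,interpolation=2)
cv2.imwrite('pics/s4.png',b[:,:,::-1])
E
```

```text
8.15 [ 489.9 -231.5   78.5] [179.9   0.   76.5] [ 0.2  0.  -0.4]
wrist holder 0.7 [ 525.8 -239.8   -1.1]
wrist holder 0.3 [ 521.5 -236.7    9.6]
wrist jaw_face 0.87 [ 516.4 -239.3   47.5]
wrist jaw_face 0.6 [ 494.  -229.7   31.3]
wrist pocket 0.63 [ 520.8 -237.5    6.3]
wrist glue_stick 0.61 [ 491.  -225.2   32.6]
scene holder 0.57 [ 526.  -239.6    1.3]
scene jaw_face 0.85 [ 515.5 -236.3   46.8]
scene pocket 0.72 [ 522.  -239.3   12.9]
scene glue_stick 0.8 [409.8 137.9   2.8]
scene glue_stick 0.73 [ 491.5 -231.3   29.9]
```

View pics/s4.png

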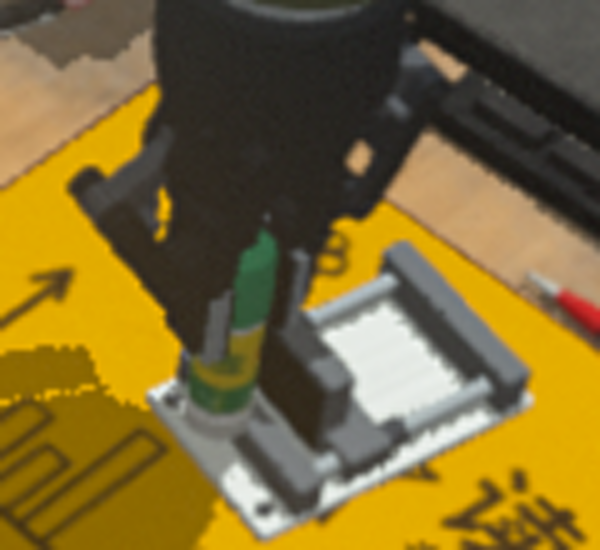

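View pics/w4.png

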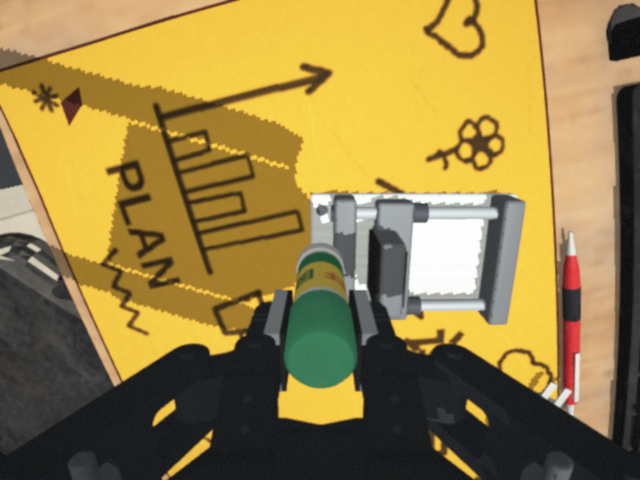

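In the scene crop the stick hangs above and just in front of the wall, clear of the jaw. In the wrist view the jaw block is at (388,262) and the rear block's middle is at (505,259). I'll back-project these.

```bash
python3 - <<'E'
from h import *
np.set_printoptions(precision=1,suppress=True)
p=snapshot('wrist'); T=sense()['tool_pos']
for n,uv,z in [('rear top L',(500,196),28),('rear top R',(490,322),28),('rearback L',(523,196),28),('rearback R',(507,322),28),('jaw block L front',(383,230),49),('jaw block R front',(378,286),49),('jawbackL',(406,238),49),('jawbackR',(406,292),49),('wall L',(334,197),25),('wall L rear',(355,197),25),('base corner FL',(311,194),9),('RL corner',(523,194),9)]:
    X=atz(p,uv,z); c,s=np.cos(np.radians(-13.4)),np.sin(np.radians(-13.4))
    d=X[:2]-[529,-240]; print(n,X,'holder',c*d[0]+s*d[1],-s*d[0]+c*d[1])
d=T[:2]-[529,-240]; print(T,c*d[0]+s*d[1],-s*d[0]+c*d[1])
E
```

```text
rear top L [ 589.9 -214.9   28. ] holder 53.47109986401487 38.541499282865566
rear top R [ 577.3 -286.8   28. ] holder 57.81336758630917 -34.288488048843696
rearback L [ 602.1 -217.7   28. ] holder 65.89349416291506 38.63117147442022
rearback R [ 587.1 -289.3   28. ] holder 67.98695827848351 -34.51948000118903
jaw block L front [ 525.1 -212.1   49. ] holder -10.245226549335854 26.237199735046776
jaw block R front [ 517.5 -239.2   49. ] holder -11.364344149692185 -1.9231574552686557
jawbackL [ 534.9 -218.4   49. ] holder 0.730440375048766 22.340411706213224
jawbackR [ 530.3 -245.7   49. ] holder 2.535255241445701 -5.212141579903673
wall L [ 506.3 -196.3   25. ] holder -32.16752928657936 37.28193033159847
wall L rear [ 516.9 -198.8   25. ] holder -21.34993604384364 37.26624156021754
base corner FL [ 494.2 -194.7    9. ] holder -44.3586804672514 36.04146170807484
RL corner [ 611.6 -222.3    9. ] holder 76.22716769945572 36.34653366868776
[ 489.2 -231.1   77.3] -40.76907088872016 -0.550635236808386
```

Call:
{"op": "play_rows", "data": {
  "increments": [
    [-1,[0,6,0],0],
    [-1,[0,6,0],0],
    [-1,[0,5,0],0],
    [-1,[0,4,0],0],
    [-1,[0,4,0],0],
    [-1,[0,4,0],0],
    [-1,[0,4,0],0],
    [-1,[0,4,0],0],
    [-1,[0,0,0],0],
    [-1,[0,0,0],0],
    [-1,[0,0,0],0]
  ]
}}

```text
time: 9.57
tool_pos: [524.3, -239.4, 76.6]
tcp_rot: [-179.8, -0.0, 76.5]
ft_force: [-6.4, 1.7, 3.2]
finger_gap: 22.8
grip_force: 80.1
```

```bash
python3 - <<'E'
from h import *
np.set_printoptions(precision=1,suppress=True)
p=snapshot('wrist'); q=snapshot('scene'); s=sense(); print(s['time'],s['tool_pos'],s['tcp_rot'],s['ft_force'],s['wrist_torque'],s['finger_gap'])
for n,r in [('wrist',p),('scene',q)]:
  for k in ['jaw_face','pocket','glue_stick']:
    for d in pinpoint(k,r)[:2]: print(n,k,d['p'],tw(r,d['xyz']))
b=cv2.resize(q['color'][220:330,385:490],None,fx=4,fy=4,interpolation=2)[:420]
w=p['color'][160:440,220:560]; w=np.vstack([w,np.zeros((160,340,3),np.uint8)])[:420]
cv2.imwrite('pics/s5.png',np.hstack([b,w])[:,:,::-1])
E
```

```text
9.6667 [ 524.2 -239.4   76.6] [-179.8   -0.    76.5] [-6.6  1.5  3.4] [0.3 1.3 0.1] 23.016021755016272
wrist jaw_face 0.95 [ 535.2 -242.6   45.9]
wrist pocket 0.57 [ 520.7 -234.6    5.4]
wrist glue_stick 0.86 [ 526.4 -236.5   25.7]
scene jaw_face 0.6 [ 532.7 -241.    50. ]
scene pocket 0.65 [ 521.6 -236.6    9.9]
scene glue_stick 0.89 [410.1 139.3   1.4]
scene glue_stick 0.6 [ 525.7 -239.8   28.4]
```

View pics/s5.png

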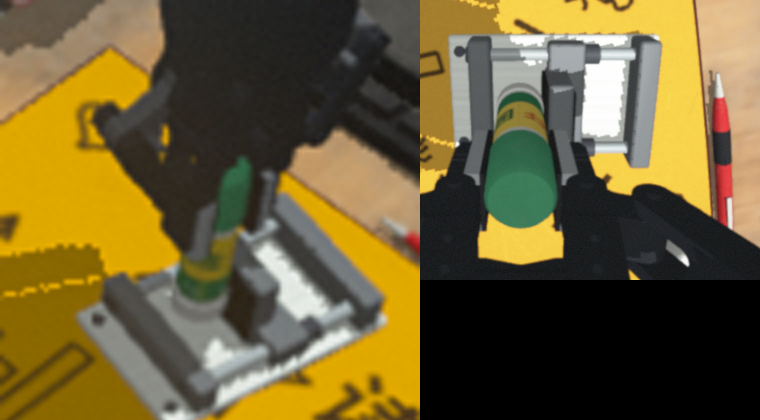

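The jaw is pushed back about 20 mm with 6.6 N, and the stick clears the wall. Lowering.

Call:
{"op": "play_rows", "data": {
  "increments": [
    [-1,[0,0,4],0],
    [-1,[0,0,4],0],
    [-1,[0,0,4],0],
    [-1,[0,0,4],0],
    [-1,[0,0,2],0],
    [-1,[0,0,1],0],
    [-1,[0,0,0],0],
    [-1,[0,0,0],0]
  ]
}}

```text
time: 10.63
tool_pos: [524.2, -239.3, 58.1]
tcp_rot: [-179.8, -0.0, 76.5]
ft_force: [-8.4, 3.1, 7.2]
finger_gap: 22.8
grip_force: 80.6
```

Call:
{"op": "play_rows", "data": {
  "increments": [
    [-1,[0,0,1],0],
    [-1,[0,0,0],0],
    [-1,[0,0,0],0]
  ]
}}

```text
time: 10.88
tool_pos: [524.3, -239.4, 58.1]
tcp_rot: [-179.8, -0.0, 76.5]
ft_force: [-11.7, 4.8, 14.0]
finger_gap: 22.6
grip_force: 81.7
```

Call:
{"op": "play_rows", "data": {
  "increments": [
    [-1,[0,0,1],0],
    [-1,[0,0,0],0],
    [-1,[0,0,0],0]
  ]
}}

```text
time: 11.13
tool_pos: [524.4, -239.5, 58.0]
tcp_rot: [-179.8, -0.0, 76.5]
ft_force: [-15.6, 6.3, 21.4]
finger_gap: 23.1
grip_force: 82.8
```

Seated: the force is rising with no more travel. I'll relieve the press, then release.

Call:
{"op": "play_rows", "data": {
  "increments": [
    [-1,[0,0,-1],0],
    [-1,[0,-2,-1],0],
    [-1,[0,-1,0],0],
    [-1,[0,0,0],0],
    [-0.2,[0,0,0],0],
    [0,[0,0,0],0],
    [0.4,[0,0,0],0],
    [0.4,[0,0,0],0],
    [0.4,[0,0,0],0],
    [0.4,[0,0,0],0],
    [0.4,[0,0,0],0]
  ]
}}

```text
time: 12.05
tool_pos: [522.4, -239.1, 58.3]
tcp_rot: [180.0, 0.0, 76.5]
ft_force: [-0.3, -0.2, -0.5]
finger_gap: 59.6
grip_force: 0.0
```

```bash
python3 - <<'E'
from h import *
np.set_printoptions(precision=1,suppress=True)
p=snapshot('wrist'); q=snapshot('scene'); s=sense(); print(s['time'],s['tool_pos'],s['ft_force'],s['finger_gap'])
for n,r in [('wrist',p),('scene',q)]:
  for k in ['jaw_face','pocket','glue_stick']:
    for d in pinpoint(k,r)[:2]: print(n,k,d['p'],tw(r,d['xyz']))
b=cv2.resize(q['color'][220:330,385:490],None,fx=4,fy=4,interpolation=2)[:420]
w=p['color'][160:440,220:560]; w=np.vstack([w,np.zeros((160,340,3),np.uint8)])[:420]
cv2.imwrite('pics/s6.png',np.hstack([b,w])[:,:,::-1])
E
```

```text
12.15 [ 522.4 -239.1   58.3] [-0.6  0.4  0.5] 59.402725255594554
wrist jaw_face 0.73 [ 529.1 -241.3   49.8]
wrist glue_stick 0.57 [ 525.1 -230.8    8.7]
scene jaw_face 0.95 [ 527.9 -240.5   46.4]
scene pocket 0.87 [ 524.6 -236.    11.5]
scene glue_stick 0.79 [412.9 140.9   2.2]
scene glue_stick 0.65 [ 523.7 -237.7   11.2]
```

View pics/s6.png

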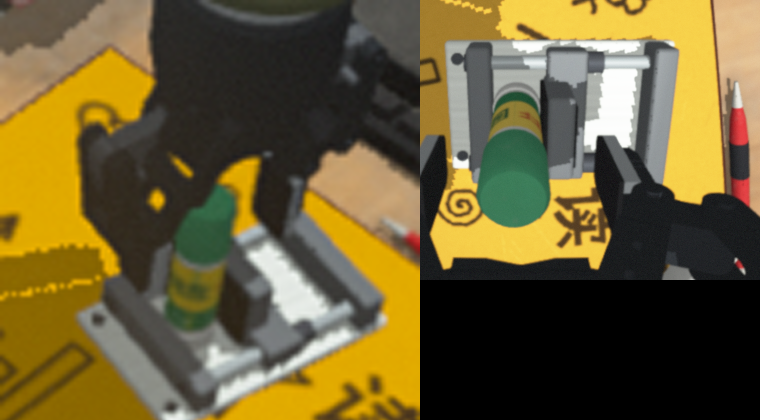

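The stick stands clamped between wall and jaw, and the fingers are clear. Retracting.

Call:
{"op": "play_rows", "data": {
  "increments": [
    [0.4,[0,0,-10],0],
    [0.4,[0,0,-25],0],
    [0.4,[0,0,-30],0],
    [0.4,[0,0,-35],0],
    [0.4,[0,0,-35],0],
    [0.4,[0,-20,-10],0],
    [0.4,[0,-30,0],0],
    [0.4,[0,-30,0],0],
    [0.4,[0,-10,0],0],
    [0.4,[0,0,0],0],
    [0.4,[0,0,0],0]
  ]
}}

```text
time: 13.37
tool_pos: [435.0, -218.2, 204.4]
tcp_rot: [179.9, 0.0, 76.5]
ft_force: [0.1, 0.3, -0.3]
finger_gap: 59.7
grip_force: 0.0
```

```bash
python3 - <<'E'
from h import *
np.set_printoptions(precision=1,suppress=True)
p=snapshot('wrist'); q=snapshot('scene'); s=sense(); print(s['time'],s['tool_pos'],s['ft_force'],s['finger_gap'])
for n,r in [('wrist',p),('scene',q)]:
  for k in ['jaw_face','pocket','glue_stick']:
    for d in pinpoint(k,r)[:2]: print(n,k,d['p'],tw(r,d['xyz']))
b=cv2.resize(q['color'][220:330,385:490],None,fx=4,fy=4,interpolation=2)[:420]
w=p['color'][100:380,270:610]; w=np.vstack([w,np.zeros((160,340,3),np.uint8)])[:420]
cv2.imwrite('pics/s7.png',np.hstack([b,w])[:,:,::-1])
E
```

```text
13.4667 [ 435.6 -218.3  204. ] [ 0.1 -0.7  0.1] 59.93168480887705
wrist jaw_face 0.63 [ 534.8 -242.6   47.7]
wrist pocket 0.69 [ 523.8 -238.7   10.5]
wrist glue_stick 0.66 [ 522.2 -236.5   12.1]
scene jaw_face 0.94 [ 532.8 -239.6   49.9]
scene pocket 0.89 [ 521.  -240.    10.2]
scene glue_stick 0.75 [409.6 139.    2.6]
scene glue_stick 0.65 [ 521.4 -240.2   14. ]
```

View pics/s7.png

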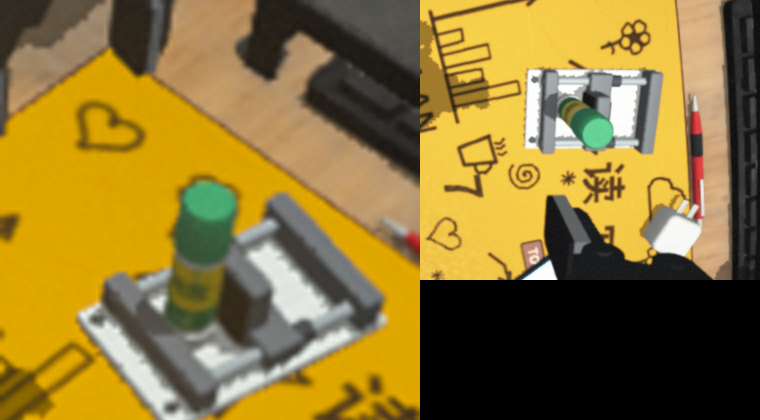

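The stick stands between wall and jaw, cap at about scene (437,268) and wrist (447,230). I'll check the tilt by triangulating the cap.

```bash
python3 - <<'E'
from h import *
np.set_printoptions(precision=1,suppress=True)
p=snapshot('wrist'); q=snapshot('scene');t=snapshot('top')
for r,uv in[(q,(437,268)),(p,(447,230))]: print(atz(r,uv,97),px(r,[521.7,-238.5,97]),px(r,[521.7,-238.5,9]))
print(tri([(q,(437,268)),(p,(447,230))]))
for n,r in [('w',p),('s',q),('t',t)]:
    im=cv2.cvtColor(r['color'],cv2.COLOR_RGB2HSV); u0,v0=px(r,[521.7,-238.5,85]).round().astype(int)
    m=(im[...,0]>60)&(im[...,0]<90)&(im[...,1]>120); v,u=np.nonzero(m[v0-30:v0+30,u0-30:u0+30]); uv=(u.mean()+u0-30,v.mean()+v0-30)
    print(n,len(u),uv,atz(r,uv,80))
E
```

```text
[ 525.6 -232.5   97. ] [438.2 271.2] [432.3 303.6]
[ 521.5 -233.1   97. ] [448.4 237.3] [417.1 209.6]
[ 522.3 -233.2   99.3]
w 1174 (np.float64(442.6396933560477), np.float64(228.72572402044295)) [ 523.2 -237.4   80. ]
s 100 (np.float64(436.82), np.float64(270.48)) [ 534.  -227.6   80. ]
t 84 (np.float64(467.3095238095238), np.float64(202.89285714285714)) [ 525.6 -238.8   80. ]
```

```bash
python3 -c "
from bench import *
print(hand_in())"
```

```text
the job is handed in; nothing more can be done
None
```

I handed the job in with the smaller glue stick standing in the holder, clamped by the jaw against the front wall. My last check put its tilt at about 3–4° or less and the gripper clear of it. The judge's result was not shown.

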